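Free the locked display turntable and bring the candle to the front

ROBOT

A 6-joint arm with a two-finger parallel gripper is mounted at the origin on a cart in front of the work surface, level with it; the furniture and walls round the work are solid. World frame = base frame: x ahead of the robot, y to its left, z up, the work surface at z = 0. Lengths are in m, angles in degrees, forces in N, time in s.
With the tool pointing down it reaches from about 0.35 to 0.725 m from the base axis. Payload 4.3 kg.
Tool frame: the origin (TCP) lies midway between the tips of the shut fingers; the grasp point (between the pads) lies r.grasp_offset behind it (r.grasp_offset is the distance from the TCP to the grasp point, in m); z points along the fingers, y is the line along which they close (so a half turn about z gives the same grasp; the last joint's range is limited). The gripper opens to 85 mm and grips with 20 to 120 N. Pads are 22 mm wide; open, the fingers measure 114 mm over their backs; the gripper's body (76 mm by 85 mm) begins 54 mm behind the grasp point. The pads swing forward as they close: fully open they stand 13 mm farther back than shut.
Start: joints at [61.003, 21.618, 4.641, 73.018, 0, 83.68], TCP at [0.222, 0.531, 0.231] pointing down, gripper open.
Joint ranges: [-156.06, 156.06], [-48.1, 94.91], [-58.44, 69.94], [-101.28, 121.22], [-78.64, 73.56], [-180, 180]. Speed limits (degrees/s): [147.25, 147.25, 180, 180, 180, 180].

INTERFACE

Orientations are given as a 3x3 rotation matrix whose columns are the frame's x, y, z axes.
In Python, from rig import telemetry, eyes, order, nets, r gives the robot as it stands.
- The arm moves only by the tool move_arm, never from a script. Its argument "plan" is text: rows parted by semicolons, each of 7 numbers parted by spaces: the shift along the tool's x, y, z in a scale on which 1.0 is 0.8 m, then the turn, a rotation vector about the tool's x, y, z in shares of pi rad (1.0 is pi rad), then the opening, from -1 (shut) to 1 (fully open). In form: x y z ax ay az gripper; .... A call has 1 to 5 rows; each row is the pose to reach, as a shift and turn from the pose commanded when the call began, along the tool's axes at that moment; what a row does not reach only later rows make up. A row lasts 1/12 s, in which the tool goes at most 41.7 mm and 7.16 degrees, less where a joint would pass 70% of its speed; a pose out of reach is approached as far as the arm can. No shift or turn number may pass 1 either way. A call with a gripper value outside its range is refused whole. The fingers move at their own pace and stop on an object; the grip force is fixed at half the most. Time passes only in rows, so rows that repeat a pose let the fingers close. It gives the time, the measured TCP pose, the force, the opening and the grip force at its end, in the units of the state.
- telemetry.get_obs(): the state, without advancing time (a new reading comes with each control period).
- eyes.snapshot(name): name is "scene" or "side" or "wrist"; returns the picture (420x560x3 uint8, red, green, blue); there is no depth.
- eyes.camera_info(name): a dict with "K" (3x3 intrinsics, pixels), "D" ([k1, k2, p1, p2, k3] as OpenCV has them; the pictures are not rectified), "R" (3x3) and "t" (3): a world point X has camera coordinates R X + t. Camera axes: x right, y down, z forward; pixel columns grow to the right and rows downward; lengths in m; the calibration is good to about 2 mm. A picture is of the moment at which its call begins: read the wrist's pose just before it. camera_info takes no time and is no camera call; for the wrist camera it gives the pose at the moment of the call.
- order.finish_job(): hands the job in; it is judged then, once.
Trained networks look in the newest picture that a camera, given by its name, has taken for a name from the list of things; names that differ only in an ending like _2 or _b are one class to them, and where a whole thing is asked for, a point or a joint stands for the part that bears it (a point fixed in the world has none). Each returns a list of dicts, best first, with "confidence" (0 to 1); they miss things now and then, are a little off and sometimes report something else, mostly with a low value. They report only what shows in the picture. A call takes as long as a camera call. They do not tell look-alikes from the thing itself.
- nets.cut_out(camera, label): "region" (420x560 bool, what is visible of it) and "uv" ([column, row] in pixels, amid what is visible of it).
The state is a dict: "time": time; "joint_positions": joint angles; "joint_vel": joint speeds; "joint_torque": joint torques, N m; "eef_pos": TCP position; "tool_rot": TCP orientation; "wrist_force": force on the tool from outside, world axes, zero at the start; "torque": the same for the moment, N m; "width": finger opening in m; "gripper_force": force on a finger pad.
Only numpy, scipy, OpenCV 4.12 (cv2) and the standard library are available. Lean on these libraries where they do the work, as an engineer would, in place of code of your own. Each camera call takes 0.05 s, during which the arm holds its last target. There are 200 camera calls.

TASK

The small revolving display stand is still locked from the night: pull up the round black knob of its sprung locking plunger and twist it a sixth of a turn, either way, so that it settles in a rest notch and stays up when you let go. Then turn the stand, which has a wooden peg for the hand, until the striped candle is straight at the front, at the brass pointer. Feel for the plunger's stop and do not force it or twist it hard before it is clear; keep the goods standing in their places on the stand and leave the other things on the table alone.

Things in the scene. Friction and masses are not known exactly. Their poses are not given: they have to be found in the camera images.
- stand: Fixed part of the display stand: round wooden plinth 232 mm across, 20 mm high. Origin on the table under the top's turning axis; -x axis to the front, where a brass pointer lies on the rim. A steel bracket (38 mm wide, its top at z 66 mm) stands at the left rear, on a bearing 60 degrees from +x towards +y, holding the plunger. The turning top: wooden disc 216 mm across, upper face at z 44 mm.
- plunger: Index plunger, 128 mm from the stand's axis; origin on its vertical axis at the bracket's top, under its lock nut (41 mm wide, 8 mm high). Above it a steel bushing 30 mm across: its crown has one deep slot across, in which a 4.4 mm cross pin of the stem lies when locked, and rest notches (3.5 mm deep) across at 60 degrees to either side. More than 25 N against bushing or top is forcing it.
- knob_grip (a point): Middle of the plunger's round black knob (35 mm across, 20 mm high, vertical axis), the height to grip it: 113 mm above the table when locked; moves with the knob. A steel line on its top shows the cross pin's direction. The spring pulls the knob down with 4 N when locked and 0.35 N more per mm of lift; it turns easily once clear.
- plunger_lift (a joint): Lift in m: 0 locked (8 mm pin in the strike plate on the top's rim). The bushing is screwed in to a different depth on every stand: the cross pin clears its crown at 0.0127 to 0.0237, a hard stop comes 2.4 mm above that, and parked in a rest notch it is 5.9 mm below the stop (0.009 to 0.0205). So pull until the stop is felt, ease back about 1 mm, then twist.
- plunger_twist (a joint): Turn of the knob in rad, counterclockwise seen from above positive: 0 when locked, about +1.05 or -1.05 in a rest notch (either will do); it cannot turn past 1.45.
- turntable (a joint): Turn of the stand's top in rad, counterclockwise from above positive: 0 when locked. Freed, it turns with 1 to 2 N sideways at the peg and stays where it is left.
- peg_top (a point): Top of the turned dark wooden peg for turning the stand: vertical, 15 mm thick near the top, 11 mm lower down, 48 mm high, on the disc 94 mm from its axis, at the front when locked; this point is 92 mm above the table.
- front_spot (a point): Point on the upper face of the top, 55 mm in front of its axis, straight behind the brass pointer; where the candle's middle must come. Fixed to the plinth: it does not turn with the top.
- striped_candle: Striped ceramic candle jar, 61 mm across, 60 mm high, loose on the stand's top 55 mm from its axis, about 55 degrees to the left or right of the front; origin at the centre of its underside.
- pinch_pot: Small speckled pinch pot, 54 mm across, 37 mm high, loose on the top at the other side of the front from the candle (55 mm from the axis); origin at the centre of its underside.
- balm_pot: Low round balm pot, 90 mm across, 32 mm high, loose at the rear of the top (55 mm from the axis); origin at the centre of its underside.
- pen_case: Long dark gift box, 62x175x42 mm, on the table to the right of the stand; origin under its middle. Bystander, loose.
- game_box: Dark gift box, 95x125x46 mm, on the table further right; origin under its middle. Bystander, loose.
Things that resemble listed ones, but are neither listed nor needed, are in the scene too. Leave any purple look-alike of the balm_pot alone. Several things have the shape of the striped_candle; the one meant has the colours described above.

How it is judged (in metres and radians):
On the way, in this order (a step that is already met when the one before it is completed fails the run):
1. the plunger is parked in a rest notch and let go, and the stand has not been turned yet (value of joint plunger_lift above 0.0085 m and (value of joint plunger_twist between 0.9 and 1.2 rad or value of joint plunger_twist between -1.2 and -0.9 rad) and contact force between the fingers and plunger below 0.1 N and value of joint turntable between -0.1 and 0.1 rad), for 0.3 s.
2. the top has been turned so that the candle is at the front (value of joint plunger_lift above 0.0085 m and (value of joint plunger_twist between 0.9 and 1.2 rad or value of joint plunger_twist between -1.2 and -0.9 rad) and contact force between the fingers and plunger below 0.1 N and horizontal distance between striped_candle and front_spot below 0.012 m), for 0.2 s.
At the end, for the whole second after the job is handed in: The plunger stands parked in a rest notch (lift over 8.5 mm, twist 0.90 to 1.20 rad either way) with no finger on it; the top, turned at least 0.6 rad, is still, with the candle within 12 mm of the front spot; candle, pinch pot and balm pot stand upright and at rest on it (all of step 2 and (value of joint turntable above 0.6 rad or value of joint turntable below -0.6 rad) and velocity of joint turntable between -0.05 and 0.05 rad/s and angle between each of striped_candle, pinch_pot, balm_pot's own z axis and vertical below 0.1 rad and linear speed of each of striped_candle, pinch_pot, balm_pot below 0.02 m/s); the robot touches nothing.
It fails at once if the plunger is forced: more than 25 N between it and its bushing or the turning top (contact force between stand and plunger above 25 N).
It fails at once if something on the stand tips over, or is shifted on the top by more than about 15 mm (angle between any of striped_candle, pinch_pot, balm_pot's own z axis and vertical above 0.35 rad or horizontal distance between any of striped_candle, pinch_pot, balm_pot and stand above 0.07 m or horizontal distance between any of striped_candle, pinch_pot, balm_pot and stand below 0.04 m or horizontal distance between striped_candle and pinch_pot below 0.075 m or horizontal distance between striped_candle and pinch_pot above 0.115 m or horizontal distance between any of striped_candle, pinch_pot and balm_pot below 0.075 m or horizontal distance between any of striped_candle, pinch_pot and balm_pot above 0.115 m).
It fails at once if a bystander on the table is moved more than 20 mm (distance of any of pen_case, game_box from where it was at the start of the episode above 0.02 m).
It also fails if it takes over 64 s, if anything falls off the work surface, if the arm or the gripper's body presses on something with over 40 N, if the wrist force passes 120 N, or if a joint passes its speed limit or range.

## Working session

There is one attempt and no reset: what is moved stays moved. The work goes in short steps, Python scripts to look and compute and a tool call to move; the robot and the scene stay as the last step left them, time stands still between calls to the robot, and variables do not carry over. Pictures are saved under pics/ and viewed, at most 10 in all, crops included, and the job is handed in when it is done.

Besides the shell and the picture viewer there is one more tool, called after "Call:" in YAML: its name, and indented under it one key for each argument. move_arm: Moves the arm, as the interface text tells. Its arguments: {"type":"object","properties":{"plan":{"type":"string"}},"required":["plan"]}

```bash
mkdir -p pics; ls
cat > h.py <<'E'
import numpy as np,cv2
from rig import telemetry, eyes, order, nets, r
def ray(ci,uv):
    p=cv2.undistortPoints(np.array([[uv]],float),np.array(ci["K"]),np.array(ci["D"]))[0,0]
    R=np.array(ci["R"]);t=np.array(ci["t"])
    return -R.T@t, R.T@np.array([p[0],p[1],1])
def onz(ci,uv,z):
    o,d=ray(ci,uv); return o+d*(z-o[2])/d[2]
def proj(ci,X):
    R=np.array(ci["R"]);return cv2.projectPoints(np.array(X,float).reshape(-1,1,3),cv2.Rodrigues(R)[0],np.array(ci["t"],float),np.array(ci["K"]),np.array(ci["D"]))[0][:,0]
def snap(n,f):
    im=eyes.snapshot(n); cv2.imwrite("pics/"+f,im[:,:,::-1]); return im
E
python3 - <<'E'
from h import *
print(r.grasp_offset)
a=snap("scene","s.png");b=snap("side","d.png");c=snap("wrist","w.png")
cv2.imwrite("pics/m.png",cv2.resize(np.hstack([a,b])[:,:,::-1],(800,300)))
for n in("scene","side","wrist"):
    ci=eyes.camera_info(n)
    print(n,ray(ci,(280,210)))
    for l in("knob_grip","peg_top","striped_candle","pinch_pot","balm_pot","stand","pen_case"):
        print(n,l,[(np.round(q["uv"]),round(q["confidence"],2),q["region"].sum()) for q in nets.cut_out(n,l)][:3])
print(telemetry.get_obs())
E
```

```text
pics
0.0187
scene (array([-0.05126117,  0.34372294,  0.60705098]), array([ 0.65295553, -0.46193807, -0.6003256 ]))
scene knob_grip [(array([162., 212.]), 0.59, np.int64(286)), (array([214., 245.]), 0.16, np.int64(5059))]
scene peg_top [(array([226., 242.]), 0.69, np.int64(2814))]
scene striped_candle [(array([271., 290.]), 0.82, np.int64(1188)), (array([247., 207.]), 0.69, np.int64(797))]
scene pinch_pot [(array([219., 231.]), 0.73, np.int64(464))]
scene balm_pot [(array([208., 208.]), 0.97, np.int64(948)), (array([403., 227.]), 0.84, np.int64(1022))]
scene stand [(array([216., 243.]), 0.72, np.int64(4997)), (array([226., 239.]), 0.27, np.int64(2825))]
scene pen_case [(array([330., 205.]), 0.7, np.int64(1419)), (array([227., 237.]), 0.44, np.int64(2691))]
side (array([ 0.29899126, -0.90160335,  0.67823079]), array([ 0.22288492,  0.81216508, -0.53949785]))
side knob_grip [(array([294., 172.]), 0.63, np.int64(116))]
side peg_top [(array([285., 223.]), 0.8, np.int64(1323)), (array([291., 171.]), 0.7, np.int64(142)), (array([291., 170.]), 0.18, np.int64(117))]
side striped_candle [(array
[... 700 characters left out ...]
   7.72757586e-04, 8.36806594e+01]), 'joint_vel': array([-0.06868778,  0.01654434, -0.01543806, -0.09983827, -0.04576968,
        0.09004682]), 'joint_torque': array([-1.88145555e-04, -4.63526487e+01,  2.70157868e+01,  4.31569433e-04,
       -1.54806016e-04, -4.68996660e-06]), 'eef_pos': array([0.22165918, 0.53058358, 0.2313415 ]), 'tool_rot': array([[-9.22709014e-01,  3.85497179e-01,  3.03459641e-05],
       [ 3.85497181e-01,  9.22709010e-01,  8.25840109e-05],
       [ 3.83540880e-06,  8.78992948e-05, -9.99999996e-01]]), 'wrist_force': array([-0.72551143,  0.30880071, -0.43944809]), 'torque': array([-0.02897617, -0.03503192, -0.04436653]), 'gripper_force': 0.0, 'width': 0.08531243982169931}
```

View pics/s.png

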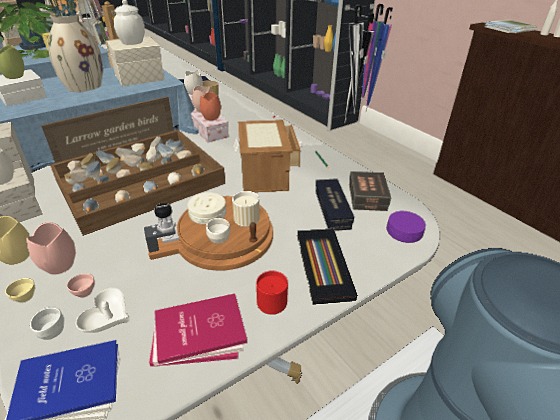

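View pics/d.png

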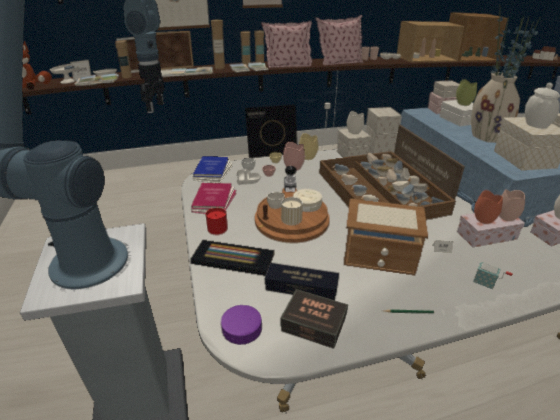

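The only striped candle on the stand is at (247,207). The red jar at (271,290) is a look-alike off the stand. The purple disc at (403,227) is a look-alike of the balm pot at (208,208). The knob is at (163,212) and the peg at (253,232). Next I'll fit the stand and check a close crop.

Run:
```python
from h import *
S=eyes.camera_info("scene");D=eyes.camera_info("side")
a=cv2.imread("pics/s.png");b=cv2.imread("pics/d.png")
def tri(u,v):
    o1,d1=ray(S,u);o2,d2=ray(D,v)
    s=np.linalg.lstsq(np.c_[d1,-d2],o2-o1,rcond=None)[0]
    p,q=o1+s[0]*d1,o2+s[1]*d2
    return (p+q)/2,np.linalg.norm(p-q)
print("knob z113",onz(S,(163,210),.113),onz(D,(290,172),.113))
print("peg",onz(S,(253,225),.09),onz(D,(265,207),.09))
print("candle mid",onz(S,(247,208),.074),onz(D,(291,211),.074))
print("pinch",onz(S,(218,231),.06),onz(D,(274,199),.06))
print("balm",onz(S,(208,207),.06),onz(D,(311,197),.06))
print("disc",onz(S,(225,230),.044))
cv2.imwrite("pics/c.png",np.hstack([cv2.resize(a[180:280,130:290],(800,500),interpolation=cv2.INTER_CUBIC)]))
cv2.imwrite("pics/c2.png",cv2.resize(b[155:245,240:340],(666,600),interpolation=cv2.INTER_CUBIC))
```

```text
knob z113 [0.6244141  0.17215004 0.113     ] [0.62245772 0.1585326  0.113     ]
peg [0.49913877 0.02409567 0.09      ] [0.50480754 0.01017846 0.09      ]
candle mid [ 0.5773657  -0.00683388  0.074     ] [ 0.57788985 -0.00525821  0.074     ]
pinch [0.55590552 0.08081938 0.06      ] [0.55298804 0.09480954 0.06      ]
balm [0.6488877  0.05967148 0.06      ] [0.66793046 0.07707134 0.06      ]
disc [0.56800729 0.05822122 0.044     ]
```

View pics/c.png

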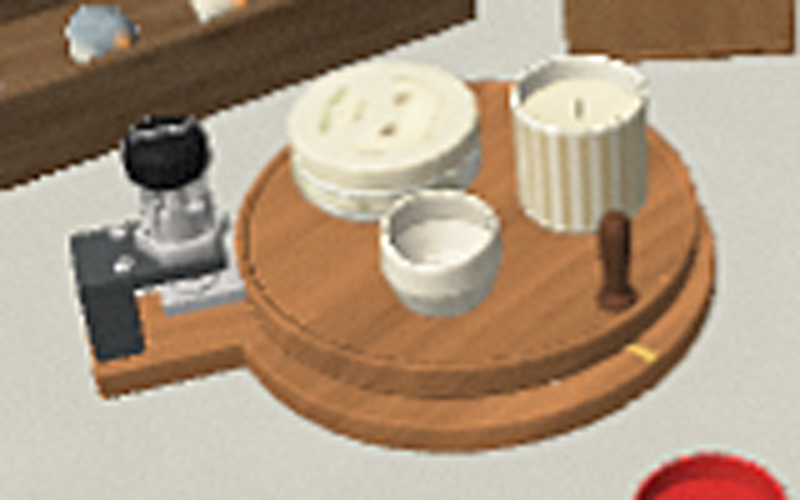

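View pics/c2.png

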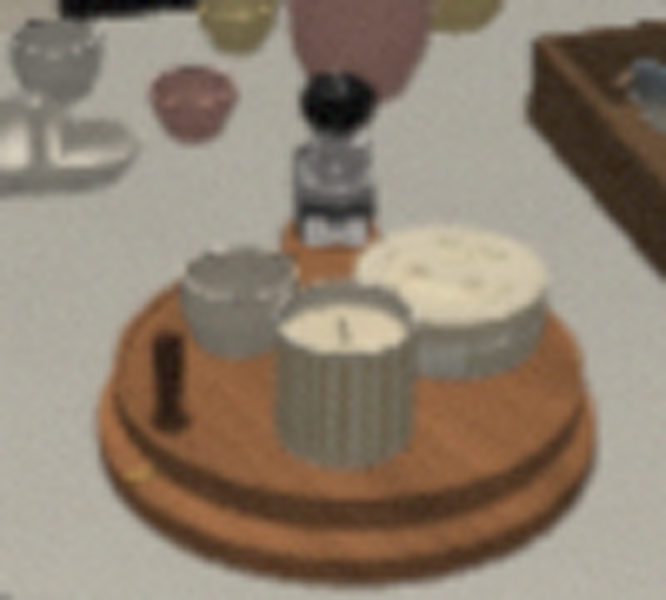

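Scene crop: the striped candle (245.8,201) is right of the front, the pinch pot (218.6,225) is on the left and the balm pot is at the rear. The peg top is at (253,223), the brass pointer at (258,250) and the knob at (163,210). Side crop: knob (290.7,170.6), peg top (265,206), pointer (261,226). I'll fit the stand pose to these points.

Run:
```python
from h import *
from scipy.optimize import least_squares
S=eyes.camera_info("scene");D=eyes.camera_info("side")
obs={"knob":((163.4,210.4),(290.7,170.6)),"peg":((253,223),(265.2,206)),"ptr":((258.4,250.4),(261,225.9)),
"candle":((245.8,201),(291.8,203.8)),"pinch":((218.6,225),(276,195.2)),"balm":((206.8,201.6),(308,194.8))}
c60,s60=.128*np.cos(np.pi/3),.128*np.sin(np.pi/3)
def pts(p):
    x,y,w,a,b,c=p
    pol=lambda t,h:(-.055*np.cos(t),-.055*np.sin(t),h)
    L=[(c60,s60,.113),(-.094,0,.091),(-.112,0,.02),pol(a,.104),pol(b,.081),pol(c,.076)]
    R=np.array([[np.cos(w),-np.sin(w),0],[np.sin(w),np.cos(w),0],[0,0,1]])
    return np.array(L)@R.T+[x,y,0]
f=lambda p:np.r_[(proj(S,pts(p))-[o[0] for o in obs.values()]).ravel(),(proj(D,pts(p))-[o[1] for o in obs.values()]).ravel()]
s=least_squares(f,[.58,.05,0.2,1,-1,3.1],loss="soft_l1")
print(np.round(s.x,4),np.degrees(s.x[2:]));print(np.round(f(s.x).reshape(2,6,2),1))
print(dict(zip(obs,np.round(pts(s.x),4))))
```

```text
[ 0.5973  0.0466  0.2844  0.916  -0.9254  3.1199] [ 16.29697327  52.48417858 -53.0221339  178.75692061]
[[[-0.4 -1.3]
  [-0.4 -0.9]
  [ 1.1 -0.3]
  [-0.1 -3.3]
  [-0.3 -1. ]
  [-0.2 -0.2]]

 [[-0.3 -0.5]
  [-0.3 -1.2]
  [-0.9  1. ]
  [-0.8 -1.8]
  [-0.7  0.4]
  [-0.5  1.1]]]
{'knob': array([0.6276, 0.171 , 0.113 ]), 'peg': array([0.507 , 0.0202, 0.091 ]), 'ptr': array([0.4898, 0.0152, 0.02  ]), 'candle': array([ 0.5773, -0.0047,  0.104 ]), 'pinch': array([0.5532, 0.0795, 0.081 ]), 'balm': array([0.6504, 0.0609, 0.076 ])}
```

The residuals are about 1 px, which is good to about 2 mm. The candle needs a turn of about -0.92 rad (clockwise). I'll move above the knob.

Units first: shifts go in shares of 0.8 m and turns go in shares of pi rad. So -0.19 m / 0.8 = -0.2375, -0.076 m / 0.8 = -0.095.

Call:
move_arm:
  plan: "-0.0475 -0.0163 0 0 0 0 1; -0.095 -0.0325 0 0 0 0 1; -0.1425 -0.0488 0 0 0 0 1; -0.19 -0.065 0 0 0 0 1; -0.2375 -0.0813 0 0 0 0 1"

```text
time: 1.62
eef_pos: [0.373, 0.3961, 0.2315]
tool_rot: [[-0.923, 0.385, 0.0], [0.385, 0.923, 0.0], [-0.0, 0.001, -1.0]]
wrist_force: [0.4, -0.2, 0.8]
width: 0.0856
gripper_force: 0.0
```

Call:
move_arm:
  plan: "-0.0475 -0.0163 0 0 0 0 1; -0.095 -0.0325 0 0 0 0 1; -0.1425 -0.0488 0 0 0 0 1; -0.19 -0.065 0 0 0 0 1; -0.2375 -0.0813 0 0 0 0 1"

```text
time: 2.03
eef_pos: [0.5235, 0.2625, 0.2315]
tool_rot: [[-0.923, 0.386, 0.0], [0.386, 0.923, 0.0], [-0.0, 0.0, -1.0]]
wrist_force: [-0.2, -0.1, 0.1]
width: 0.0858
gripper_force: 0.0
```

To row units: -0.105 m / 0.8 = -0.1313, -0.076 m / 0.8 = -0.095.

Call:
move_arm:
  plan: "-0.0475 -0.0163 0 0 0 0 1; -0.095 -0.0325 0 0 0 0 1; -0.1313 -0.0438 0 0 0 0 1; -0.1313 -0.0438 0 0 0 0 1; -0.1313 -0.0438 0 0 0 0 1"

```text
time: 2.45
eef_pos: [0.6065, 0.19, 0.2306]
tool_rot: [[-0.922, 0.388, -0.001], [0.388, 0.922, 0.0], [0.001, -0.0, -1.0]]
wrist_force: [0.4, 0.2, -0.4]
width: 0.0853
gripper_force: 0.0
```

Run:
```python
from h import *
o=telemetry.get_obs();print(o["time"],o["joint_positions"].round(1),o["eef_pos"],o["wrist_force"])
w=eyes.camera_info("wrist");im=snap("wrist","w2.png")
print([(q["uv"],q["confidence"],q["region"].sum()) for q in nets.cut_out("wrist","knob_grip")])
print(proj(w,[(.6276,.171,.123),(.6276,.171,.113),(.5973,.0466,.044),(.507,.0202,.091)]))
```

```text
2.45 [11.7 29.2 16.2 77.1  0.  34.5] [0.60652994 0.1899919  0.23064993] [ 0.35311443  0.17553378 -0.44106705]
[([269.1, 236.9], 0.98, np.int64(1930)), ([169.5, 192.1], 0.16, np.int64(29004))]
[[266.28370464 243.57495162]
 [266.74142134 238.24647199]
 [135.54261922 229.99339389]
 [ 21.22878289 163.21982799]]
```

View pics/w2.png

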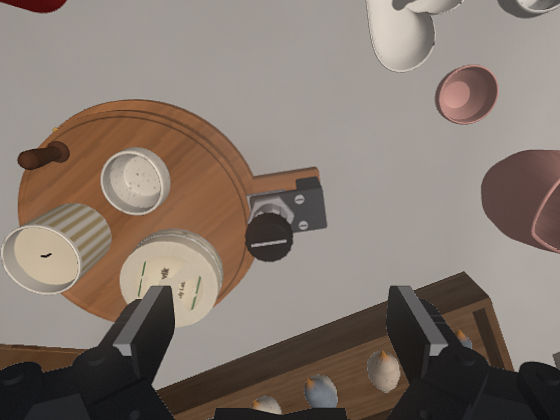

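The wrist view shows the knob's top, with its steel line centred at (268,243), which matches the prediction (266,244). The line runs along the tool's y axis, and the fingers are clear of everything.

Run:
```python
from h import *
o=telemetry.get_obs();R=o["tool_rot"];w=eyes.camera_info("wrist")
for uv,z in(((268.5,243),.123),((269.1,236.9),.113)):
    k=onz(w,uv,z);print(k,R.T@(np.r_[k[:2],.0935]-o["eef_pos"]))
print(onz(w,(440,285),.05),onz(w,(250,345),.05))
```

```text
[0.62643865 0.17450182 0.123     ] [-0.02664245 -0.00776015  0.13765705]
[0.62590053 0.17491236 0.113     ] [-0.02598773 -0.00758855  0.13765768]
[0.76034039 0.29708178 0.05      ] [0.75318671 0.09681594 0.05      ]
```

To row units: 0.075 m / 0.8 = 0.0938, -0.026 m / 0.8 = -0.0325.

Call:
move_arm:
  plan: "-0.0175 -0.005 0.025 0 0 0 1; -0.0325 -0.01 0.05 0 0 0 1; -0.0325 -0.01 0.075 0 0 0 1; -0.0325 -0.01 0.0938 0 0 0 1; -0.0325 -0.01 0.0938 0 0 0 1"

```text
time: 2.97
eef_pos: [0.623, 0.1749, 0.1528]
tool_rot: [[-0.923, 0.384, -0.007], [0.384, 0.923, -0.001], [0.006, -0.003, -1.0]]
wrist_force: [-1.0, 0.1, -0.4]
width: 0.0853
gripper_force: 0.0
```

Run:
```python
from h import *
o=telemetry.get_obs();R=o["tool_rot"];print(o["eef_pos"],o["wrist_force"])
w=eyes.camera_info("wrist");im=snap("wrist","w3.png")
q=nets.cut_out("wrist","knob_grip")[0];m=q["region"]
ys,xs=np.nonzero(m);print(q["uv"],q["confidence"],xs.min(),xs.max(),ys.min(),ys.max())
k=onz(w,q["uv"],.113);print(k,R.T@(np.r_[k[:2],.0935]-o["eef_pos"]))
# lines of the finger plane: project the grasp axis
print(proj(w,[o["eef_pos"]-R[:,2]*.0187+R[:,1]*d for d in(-.04,0,.04)]))
```

```text
[0.62296799 0.17493303 0.1527771 ] [-1.00558546  0.08930795 -0.44099809]
[277.2, 255.9] 0.61 244 312 223 291
[0.62635266 0.17248961 0.113     ] [-0.00441417 -0.00076062  0.05925485]
[[174.1274159  311.98086004]
 [278.27104815 311.72015599]
 [382.3934385  311.80775139]]
```

View pics/w3.png

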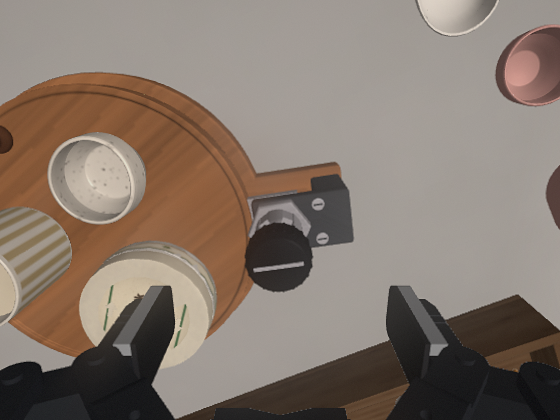

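Call:
move_arm:
  plan: "0 0 0.025 0 0 0 1; 0 0 0.05 0 0 0 1; 0 0 0.075 0 0 0 1; 0 0 0.075 0 0 0 1; 0 0 0.075 0 0 0 1"

```text
time: 3.48
eef_pos: [0.6259, 0.1745, 0.097]
tool_rot: [[-0.923, 0.385, -0.001], [0.385, 0.923, 0.0], [0.001, -0.0, -1.0]]
wrist_force: [-0.6, 0.2, 0.3]
width: 0.0854
gripper_force: 0.0
```

Run:
```python
from h import *
o=telemetry.get_obs();R=o["tool_rot"];print(o["eef_pos"],o["wrist_force"],o["joint_positions"])
w=eyes.camera_info("wrist");im=snap("wrist","w4.png")
q=nets.cut_out("wrist","knob_grip")
for q in q[:2]:
    m=q["region"]
    ys,xs=np.nonzero(m);print(q["uv"],q["confidence"],xs.min(),xs.max(),ys.min(),ys.max())
    k=onz(w,q["uv"],.113);print(k,R.T@(np.r_[k[:2],.0935]-o["eef_pos"]))
```

```text
[0.62592164 0.17453105 0.09704767] [-0.6245943   0.19042955  0.3162534 ] [9.98664770e+00 3.39115926e+01 4.18396813e+00 6.03045343e+01
 7.39232063e-03 3.26077694e+01]
[274.1, 312.6] 0.9 228 322 263 359
[0.62737022 0.17212793 0.113     ] [-0.00226339 -0.00166037  0.00354677]
```

View pics/w4.png

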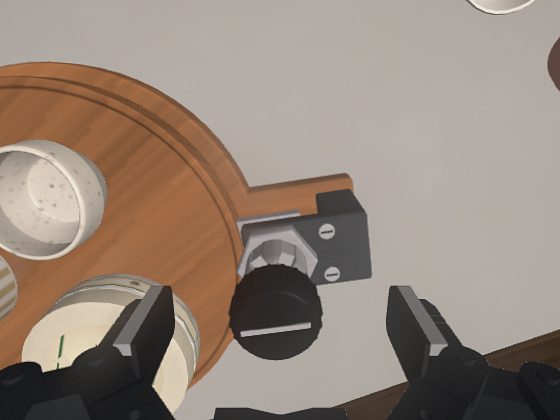

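The knob, centred at (275,312), sits about 1.7 mm left of the fingers' middle (280). I'll shift the tool and then close.

To row units: -0.002 m / 0.8 = -0.0025, -0.0016 m / 0.8 = -0.002.

Call:
move_arm:
  plan: "-0.0025 -0.002 0.0025 0 0 0 0.2; -0.0025 -0.002 0.0025 0 0 0 -0.05; -0.0025 -0.002 0.0025 0 0 0 -0.05; -0.0025 -0.002 0.0025 0 0 0 -0.05; -0.0025 -0.002 0.0025 0 0 0 -0.05"

```text
time: 4.0
eef_pos: [0.6279, 0.1717, 0.0946]
tool_rot: [[-0.923, 0.386, 0.0], [0.386, 0.923, 0.0], [-0.0, 0.0, -1.0]]
wrist_force: [0.6, 0.4, 0.6]
width: 0.0406
gripper_force: 0.0
```

Call:
move_arm:
  plan: "0 0 0 0 0 0 -0.2; 0 0 0 0 0 0 -0.5; 0 0 0 0 0 0 -1; 0 0 0 0 0 0 -1; 0 0 0 0 0 0 -1"

```text
time: 4.42
eef_pos: [0.6279, 0.1717, 0.0947]
tool_rot: [[-0.923, 0.386, 0.001], [0.386, 0.923, 0.0], [-0.001, 0.0, -1.0]]
wrist_force: [-1.4, -0.2, 4.3]
width: 0.0336
gripper_force: 59.4
```

To row units: -0.012 m / 0.8 = -0.015, -0.009 m / 0.8 = -0.0113.

Call:
move_arm:
  plan: "0 0 -0.0038 0 0 0 -1; 0 0 -0.0075 0 0 0 -1; 0 0 -0.0113 0 0 0 -1; 0 0 -0.015 0 0 0 -1; 0 0 -0.015 0 0 0 -1"

```text
time: 4.83
eef_pos: [0.6276, 0.1718, 0.106]
tool_rot: [[-0.923, 0.386, -0.001], [0.386, 0.923, 0.0], [0.001, -0.0, -1.0]]
wrist_force: [2.6, 0.6, -8.5]
width: 0.0332
gripper_force: 60.4
```

To row units: -0.001 m / 0.8 = -0.0013.

Call:
move_arm:
  plan: "0 0 -0.0013 0 0 0 -1; 0 0 -0.0013 0 0 0 -1; 0 0 -0.0013 0 0 0 -1"

```text
time: 5.08
eef_pos: [0.6276, 0.1717, 0.107]
tool_rot: [[-0.923, 0.386, -0.0], [0.386, 0.923, 0.0], [0.0, -0.0, -1.0]]
wrist_force: [3.8, 1.5, -9.5]
width: 0.0331
gripper_force: 60.4
```

To row units: -0.001 m / 0.8 = -0.0013.

Call:
move_arm:
  plan: "0 0 -0.0013 0 0 0 -1; 0 0 -0.0013 0 0 0 -1; 0 0 -0.0013 0 0 0 -1"

```text
time: 5.33
eef_pos: [0.6277, 0.1717, 0.1082]
tool_rot: [[-0.923, 0.386, -0.0], [0.386, 0.923, 0.0], [0.0, 0.0, -1.0]]
wrist_force: [4.0, 1.8, -9.2]
width: 0.0332
gripper_force: 60.4
```

To row units: -0.001 m / 0.8 = -0.0013.

Call:
move_arm:
  plan: "0 0 -0.0013 0 0 0 -1; 0 0 -0.0013 0 0 0 -1; 0 0 -0.0013 0 0 0 -1"

```text
time: 5.58
eef_pos: [0.6276, 0.1717, 0.1093]
tool_rot: [[-0.923, 0.386, -0.0], [0.386, 0.923, 0.0], [0.0, 0.0, -1.0]]
wrist_force: [3.2, 0.3, -9.6]
width: 0.0332
gripper_force: 60.4
```

To row units: -0.001 m / 0.8 = -0.0013.

Call:
move_arm:
  plan: "0 0 -0.0013 0 0 0 -1; 0 0 -0.0013 0 0 0 -1; 0 0 -0.0013 0 0 0 -1"

```text
time: 5.83
eef_pos: [0.6276, 0.1717, 0.1103]
tool_rot: [[-0.923, 0.385, -0.0], [0.385, 0.923, 0.0], [0.0, 0.0, -1.0]]
wrist_force: [3.5, 1.6, -10.1]
width: 0.0331
gripper_force: 60.5
```

Call:
move_arm:
  plan: "0 0 -0.0013 0 0 0 -1; 0 0 -0.0013 0 0 0 -1; 0 0 -0.0013 0 0 0 -1"

```text
time: 6.08
eef_pos: [0.6276, 0.1717, 0.1113]
tool_rot: [[-0.923, 0.386, -0.0], [0.386, 0.923, 0.0], [0.0, 0.0, -1.0]]
wrist_force: [3.8, 1.6, -9.7]
width: 0.0333
gripper_force: 60.5
```

To row units: -0.001 m / 0.8 = -0.0013.

Call:
move_arm:
  plan: "0 0 -0.0013 0 0 0 -1; 0 0 -0.0013 0 0 0 -1; 0 0 -0.0013 0 0 0 -1"

```text
time: 6.33
eef_pos: [0.6276, 0.1717, 0.1121]
tool_rot: [[-0.923, 0.386, -0.0], [0.386, 0.923, 0.0], [0.0, -0.0, -1.0]]
wrist_force: [4.4, 2.1, -12.3]
width: 0.0332
gripper_force: 61.6
```

To row units: -0.0005 m / 0.8 = -0.0006.

Call:
move_arm:
  plan: "0 0 -0.0006 0 0 0 -1; 0 0 -0.0006 0 0 0 -1; 0 0 -0.0006 0 0 0 -1"

```text
time: 6.58
eef_pos: [0.6276, 0.1717, 0.1121]
tool_rot: [[-0.923, 0.386, -0.001], [0.386, 0.923, 0.0], [0.001, -0.0, -1.0]]
wrist_force: [5.3, 1.9, -14.0]
width: 0.0331
gripper_force: 61.5
```

The stop is felt at TCP z 0.1121, a lift of about 17.4 mm. I'll ease back and begin the twist.

To row units: 0.0016 m / 0.8 = 0.002, 0.0008 m / 0.8 = 0.001.

Call:
move_arm:
  plan: "0 0 0.001 0 0 0 -1; 0 0 0.002 0 0 0 -1; 0 0 0.002 0 0 0 -1"

```text
time: 6.83
eef_pos: [0.6276, 0.1717, 0.1112]
tool_rot: [[-0.923, 0.386, -0.0], [0.386, 0.923, 0.0], [0.0, 0.0, -1.0]]
wrist_force: [3.3, 2.8, -10.3]
width: 0.0336
gripper_force: 61.6
```

To row units: 0.25 rad / 3.1416 = 0.0796.

Call:
move_arm:
  plan: "0 0 0 0 0 0.0191 -1; 0 0 0 0 0 0.0382 -1; 0 0 0 0 0 0.0573 -1; 0 0 0 0 0 0.0796 -1; 0 0 0 0 0 0.0796 -1"

```text
time: 7.25
eef_pos: [0.6275, 0.1715, 0.1113]
tool_rot: [[-0.798, 0.603, -0.0], [0.603, 0.798, -0.0], [-0.0, -0.0, -1.0]]
wrist_force: [2.4, 0.8, -10.6]
width: 0.0334
gripper_force: 61.6
```

To row units: 0.4 rad / 3.1416 = 0.1273.

Call:
move_arm:
  plan: "0 0 0 0 0 0.0255 -1; 0 0 0 0 0 0.0509 -1; 0 0 0 0 0 0.0764 -1; 0 0 0 0 0 0.1019 -1; 0 0 0 0 0 0.1273 -1"

```text
time: 7.67
eef_pos: [0.6272, 0.1712, 0.1111]
tool_rot: [[-0.499, 0.866, -0.001], [0.866, 0.499, -0.001], [-0.0, -0.001, -1.0]]
wrist_force: [1.9, -0.2, -11.2]
width: 0.0335
gripper_force: 61.8
```

To row units: 0.4 rad / 3.1416 = 0.1273.

Call:
move_arm:
  plan: "0 0 0 0 0 0.0318 -1; 0 0 0 0 0 0.0637 -1; 0 0 0 0 0 0.0955 -1; 0 0 0 0 0 0.1273 -1; 0 0 0 0 0 0.1273 -1"

```text
time: 8.08
eef_pos: [0.6268, 0.171, 0.1109]
tool_rot: [[-0.124, 0.992, -0.002], [0.992, 0.124, -0.001], [-0.001, -0.002, -1.0]]
wrist_force: [0.9, -0.6, -10.9]
width: 0.0336
gripper_force: 61.8
```

Run:
```python
from h import *
o=telemetry.get_obs();print(o["torque"],o["joint_positions"][5],np.degrees(np.arctan2(o["tool_rot"][0,1],o["tool_rot"][1,1]))-22.7)
```

```text
[-0.0910959  -0.2932941  -0.01410242] 92.54880907468795 60.15070912161721
```

To row units: 0.0045 m / 0.8 = 0.0056, 0.003 m / 0.8 = 0.0038.

Call:
move_arm:
  plan: "0 0 0.0019 0 0 0 -1; 0 0 0.0038 0 0 0 -1; 0 0 0.0056 0 0 0 -1; 0 0 0.0056 0 0 0 -1; 0 0 0.0056 0 0 0 -1"

```text
time: 8.5
eef_pos: [0.6269, 0.1712, 0.1064]
tool_rot: [[-0.125, 0.992, -0.002], [0.992, 0.125, -0.001], [-0.001, -0.002, -1.0]]
wrist_force: [-1.1, -2.1, -9.0]
width: 0.0332
gripper_force: 62.0
```

To row units: 0.0005 m / 0.8 = 0.0006.

Call:
move_arm:
  plan: "0 0 0.0006 0 0 0 -1; 0 0 0.0006 0 0 0 -1; 0 0 0.0006 0 0 0 -1"

```text
time: 8.75
eef_pos: [0.6269, 0.1712, 0.1061]
tool_rot: [[-0.125, 0.992, -0.001], [0.992, 0.125, -0.001], [-0.001, -0.002, -1.0]]
wrist_force: [-3.2, -4.4, -7.3]
width: 0.033
gripper_force: 62.2
```

Call:
move_arm:
  plan: "0 0 0 0 0 0 0.2; 0 0 0 0 0 0 0.5; 0 0 0 0 0 0 1; 0 0 0 0 0 0 1; 0 0 0 0 0 0 1"

```text
time: 9.17
eef_pos: [0.629, 0.1722, 0.1075]
tool_rot: [[-0.125, 0.992, 0.003], [0.992, 0.125, 0.001], [0.001, 0.003, -1.0]]
wrist_force: [0.8, 0.1, -0.6]
width: 0.0855
gripper_force: 0.0
```

To row units: -0.1 m / 0.8 = -0.125, -0.08 m / 0.8 = -0.1.

Call:
move_arm:
  plan: "0 0 -0.025 0 0 0 1; 0 0 -0.05 0 0 0 1; 0 0 -0.075 0 0 0 1; 0 0 -0.1 0 0 0 1; 0 0 -0.125 0 0 0 1"

```text
time: 9.58
eef_pos: [0.628, 0.172, 0.2077]
tool_rot: [[-0.125, 0.992, 0.001], [0.992, 0.125, 0.001], [0.001, 0.001, -1.0]]
wrist_force: [0.5, 1.0, -0.0]
width: 0.0851
gripper_force: 0.0
```

Run:
```python
from h import *
o=telemetry.get_obs();print(o["time"],o["eef_pos"],o["wrist_force"],o["width"])
snap("wrist","w5.png")
```

```text
9.5833 [0.62804012 0.17195718 0.20769186] [ 0.47318069  0.96199772 -0.02458949] 0.08510737076150358
```

View pics/w5.png

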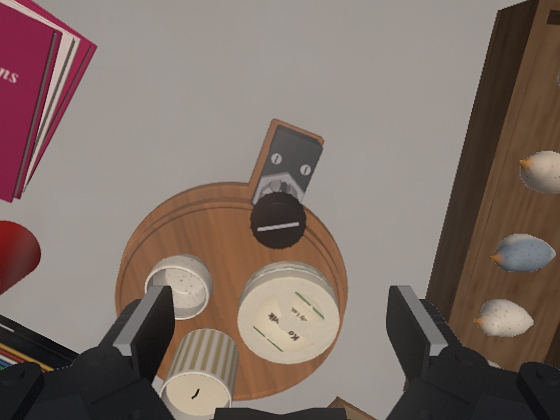

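The knob is standing up in the notch, centred at (278,220). Its line shows the same small tilt to the fingers as before, so the twist is about 60°. Now I'll go to the peg, turning the tool counterclockwise.

To row units: -0.07 m / 0.8 = -0.0875, -0.056 m / 0.8 = -0.07, -0.12 rad / 3.1416 = -0.0382.

Call:
move_arm:
  plan: "-0.0175 -0.0175 0 0 0 -0.0382 1; -0.035 -0.035 0 0 0 -0.0764 0.5; -0.0525 -0.0525 0 0 0 -0.1146 0; -0.07 -0.07 0 0 0 -0.1528 -0.1; -0.0875 -0.0875 0 0 0 -0.191 -0.1"

```text
time: 10.05
eef_pos: [0.5668, 0.0931, 0.2064]
tool_rot: [[-0.668, 0.744, 0.001], [0.744, 0.668, 0.0], [-0.001, 0.001, -1.0]]
wrist_force: [0.5, -0.3, -0.1]
width: 0.039
gripper_force: 0.0
```

Run:
```python
from h import *
o=telemetry.get_obs();R=o["tool_rot"];print(o["eef_pos"],R[:,1],o["joint_positions"].round(1))
print(R.T@(np.array([.507,.0202,.2])-o["eef_pos"]),106.3-np.degrees(np.arctan2(R[1,1],R[0,1])))
```

```text
[0.56680566 0.09309286 0.20643394] [0.74428712 0.66785851 0.00130085] [ 3.  21.9  1.3 69.4  0.  51.1]
[-0.01430769 -0.09320307  0.00632134] 64.39795838624502
```

To row units: -0.093 m / 0.8 = -0.1163, -0.012 m / 0.8 = -0.015, -0.6 rad / 3.1416 = -0.191.

Call:
move_arm:
  plan: "-0.0038 -0.0238 0 0 0 -0.0382 -0.1; -0.0075 -0.0475 0 0 0 -0.0764 -0.1; -0.0113 -0.0713 0 0 0 -0.1146 -0.1; -0.015 -0.0938 0 0 0 -0.1528 -0.1; -0.0175 -0.1163 0 0 0 -0.191 -0.1"

```text
time: 10.47
eef_pos: [0.5065, 0.0207, 0.2065]
tool_rot: [[-0.971, 0.238, 0.002], [0.238, 0.971, 0.0], [-0.002, 0.001, -1.0]]
wrist_force: [0.1, -0.2, 0.2]
width: 0.0383
gripper_force: 0.0
```

To row units: -0.53 rad / 3.1416 = -0.1687.

Call:
move_arm:
  plan: "0 0 0 0 0 -0.035 -0.1; 0 0 0 0 0 -0.07 -0.1; 0 0 0 0 0 -0.105 -0.1; 0 0 0 0 0 -0.1401 -0.1; 0 0 0 0 0 -0.1687 -0.1"

```text
time: 10.88
eef_pos: [0.5071, 0.0214, 0.2065]
tool_rot: [[-0.958, -0.285, 0.002], [-0.285, 0.958, 0.0], [-0.002, -0.0, -1.0]]
wrist_force: [-0.6, -0.7, 1.0]
width: 0.0385
gripper_force: 0.0
```

Run:
```python
from h import *
o=telemetry.get_obs();R=o["tool_rot"];print(o["eef_pos"],R[:,1],o["joint_positions"].round(1))
w=eyes.camera_info("wrist");im=snap("wrist","w6.png")
for l in ("peg_top","striped_candle"):
  print(l,[(q["uv"],q["confidence"],q["region"].sum()) for q in nets.cut_out("wrist",l)][:3])
print(proj(w,[(.507,.0202,.091),(.507,.0202,.05)]))
```

```text
[0.50712088 0.02140892 0.20654778] [-2.85265688e-01  9.58448464e-01 -1.70092043e-04] [ -4.8  14.2  -9.4  66.3   0.  -21.3]
peg_top [([290.1, 230.8], 0.96, np.int64(18484)), ([332.8, 265.3], 0.47, np.int64(2663))]
striped_candle [([389.3, 31.4], 0.79, np.int64(6317)), ([231.4, 262.5], 0.76, np.int64(4842))]
[[278.23425835 203.95487559]
 [278.43950775 188.93709818]]
```

View pics/w6.png

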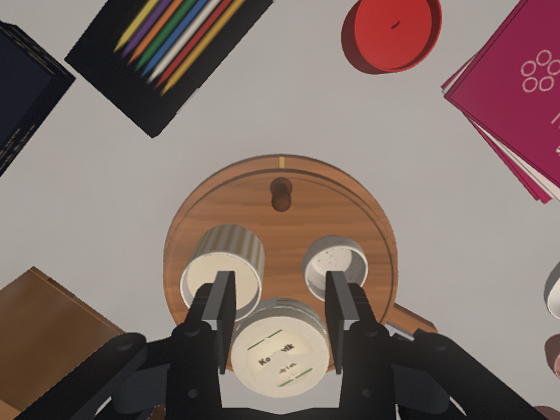

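The picture shows the peg top at (281,200) and the pointer at (282,162), both on the tool's centre line. The candle's top is at (222,285) and the pinch pot at (336,268). The way down to the peg is clear.

To row units: 0.141 m / 0.8 = 0.1763, 0.002 m / 0.8 = 0.0025.

Call:
move_arm:
  plan: "0.0025 0 0.0375 0 0 0 -0.1; 0.0025 0 0.075 0 0 0 -0.1; 0.0025 0 0.1125 0 0 0 -0.1; 0.0025 0 0.15 0 0 0 -0.1; 0.0025 0 0.1763 0 0 0 -0.1"

```text
time: 11.45
eef_pos: [0.5036, 0.021, 0.0629]
tool_rot: [[-0.961, -0.278, -0.002], [-0.278, 0.961, 0.0], [0.002, 0.001, -1.0]]
wrist_force: [-0.6, -0.2, 0.1]
width: 0.0387
gripper_force: 0.0
```

Call:
move_arm:
  plan: "0 0 0 0 0 0 -0.3; 0 0 0 0 0 0 -0.5; 0 0 0 0 0 0 -1; 0 0 0 0 0 0 -1; 0 0 0 0 0 0 -1"

```text
time: 11.87
eef_pos: [0.5054, 0.0208, 0.0663]
tool_rot: [[-0.96, -0.28, 0.001], [-0.28, 0.96, -0.0], [-0.001, -0.0, -1.0]]
wrist_force: [-1.3, 0.0, -2.4]
width: 0.0119
gripper_force: 58.8
```

```bash
cat > fit.py <<'E'
from h import *
from scipy.optimize import least_squares
def candle(col=None):
    out=[]
    for n in("scene","side"):
        ci=eyes.camera_info(n);eyes.snapshot(n)
        for q in nets.cut_out(n,"striped_candle")[:3]:
            out.append((n,np.round(q["uv"],1),round(q["confidence"],2),int(q["region"].sum()),onz(ci,q["uv"],.074).round(4)))
    return out
E
python3 - <<'E'
from fit import *
o=telemetry.get_obs();R=o["tool_rot"];p=o["eef_pos"];print(p,o["time"],o["width"],o["gripper_force"])
c=np.array([.5973,.0466]);v=p[:2]-c;print(np.hypot(*v),np.degrees(np.arctan2(v[1],v[0])))
# pure arc steps of -15 deg about c, in tool axes
for d in(-9,-18,-27,-36,-45,-52.5):
    a=np.radians(d);q=c+np.array([[np.cos(a),-np.sin(a)],[np.sin(a),np.cos(a)]])@v
    print(d,R.T@np.r_[q-p[:2],0],-a)
E
```

```text
[0.50536728 0.02081069 0.06630669] 11.8667 0.011947688841907163 58.80785286426544
0.09548147972753042 -164.3299325536245
-9 [-1.33051393e-03  1.49235868e-02 -4.50304313e-06] 0.15707963267948966
-18 [-4.97920816e-03  2.94553024e-02 -5.61304806e-06] 0.3141592653589793
-27 [-1.08562397e-02  4.32373278e-02 -3.30268279e-06] 0.47123889803846897
-36 [-1.88168967e-02  5.59303038e-02  2.37116382e-06] 0.6283185307179586
-45 [-2.86651611e-02  6.72216872e-02  1.12687828e-05] 0.7853981633974483
-52.5 [-3.81402852e-02  7.53587268e-02  2.09902777e-05] 0.9162978572970231
```

To row units: 0.0247 m / 0.8 = 0.0309, -0.0033 m / 0.8 = -0.0041, 0.262 rad / 3.1416 = 0.0834.

Call:
move_arm:
  plan: "-0.0001 0.0038 0 0 0 0.0099 -1; -0.0005 0.01 0 0 0 0.0267 -1; -0.0013 0.0163 0 0 0 0.0436 -1; -0.0024 0.0238 0 0 0 0.0637 -1; -0.0041 0.0309 0 0 0 0.0834 -1"

```text
time: 12.28
eef_pos: [0.5015, 0.0452, 0.0663]
tool_rot: [[-1.0, -0.018, 0.001], [-0.018, 1.0, -0.001], [-0.001, -0.001, -1.0]]
wrist_force: [-0.5, -1.2, -1.1]
width: 0.012
gripper_force: 59.0
```

To row units: 0.0247 m / 0.8 = 0.0309, 0.0199 m / 0.8 = 0.0249, 0.262 rad / 3.1416 = 0.0834.

Call:
move_arm:
  plan: "-0.0001 0.0063 0 0 0 0.0167 -1; -0.0006 0.0125 0 0 0 0.0334 -1; -0.0015 0.0186 0 0 0 0.05 -1; -0.0026 0.0249 0 0 0 0.0665 -1; -0.0041 0.0309 0 0 0 0.0834 -1"

```text
time: 12.7
eef_pos: [0.504, 0.0701, 0.0663]
tool_rot: [[-0.971, 0.24, 0.001], [0.24, 0.971, -0.001], [-0.001, -0.001, -1.0]]
wrist_force: [-2.3, -0.2, -1.1]
width: 0.0124
gripper_force: 59.1
```

To row units: 0.0247 m / 0.8 = 0.0309, 0.0199 m / 0.8 = 0.0249, 0.262 rad / 3.1416 = 0.0834.

Call:
move_arm:
  plan: "-0.0001 0.0063 0 0 0 0.0167 -1; -0.0006 0.0125 0 0 0 0.0334 -1; -0.0015 0.0186 0 0 0 0.05 -1; -0.0026 0.0249 0 0 0 0.0665 -1; -0.0041 0.0309 0 0 0 0.0834 -1"

```text
time: 13.12
eef_pos: [0.5131, 0.0934, 0.0663]
tool_rot: [[-0.875, 0.484, 0.001], [0.484, 0.875, -0.001], [-0.001, -0.0, -1.0]]
wrist_force: [-2.2, -0.8, -1.5]
width: 0.0115
gripper_force: 59.1
```

Run:
```python
from fit import *
o=telemetry.get_obs();p=o["eef_pos"];print(p,o["time"],o["wrist_force"])
v=p[:2]-[.5973,.0466];print(np.hypot(*v),np.degrees(np.arctan2(v[1],v[0])))
for c in candle(): print(c)
w=np.radians(16.3);f=np.array([.5973,.0466])-.055*np.array([np.cos(w),np.sin(w)]);print("front",f)
```

```text
[0.51306103 0.09344765 0.06630748] 13.1167 [-2.22296825 -0.76363403 -1.47021959]
0.09638935035285083 150.9203367616442
('scene', array([271., 290.]), 0.96, 1179, array([0.3391, 0.0843, 0.074 ]))
('scene', array([247.9, 225.9]), 0.85, 557, array([0.5197, 0.0251, 0.074 ]))
('scene', array([162.6, 209.7]), 0.65, 357, array([0.6794, 0.159 , 0.074 ]))
('side', array([277.7, 209. ]), 0.96, 530, array([0.5436, 0.0149, 0.074 ]))
('side', array([216.9, 220.2]), 0.9, 511, array([0.3649, 0.0022, 0.074 ]))
front [0.54451071 0.03116333]
```

To row units: 0.0141 m / 0.8 = 0.0176, 0.005 m / 0.8 = 0.0063, 0.148 rad / 3.1416 = 0.0471.

Call:
move_arm:
  plan: "-0.0001 0.0063 0 0 0 0.0167 -1; -0.0005 0.0113 0 0 0 0.0299 -1; -0.001 0.0156 0 0 0 0.0417 -1; -0.0013 0.0176 0 0 0 0.0471 -1; -0.0013 0.0176 0 0 0 0.0471 -1"

```text
time: 13.73
eef_pos: [0.521, 0.1056, 0.0663]
tool_rot: [[-0.797, 0.605, 0.001], [0.605, 0.797, 0.001], [-0.001, 0.002, -1.0]]
wrist_force: [-3.7, 1.4, 5.2]
width: 0.0117
gripper_force: 59.8
```

Call:
move_arm:
  plan: "0 0 0 0 0 0 -0.6; 0 0 0 0 0 0 -0.3; 0 0 0 0 0 0 -0.1; 0 0 0 0 0 0 -0.1; 0 0 0 0 0 0 -0.1"

```text
time: 14.15
eef_pos: [0.5207, 0.1051, 0.0652]
tool_rot: [[-0.796, 0.605, 0.0], [0.605, 0.796, -0.0], [-0.0, 0.0, -1.0]]
wrist_force: [-0.1, -0.9, -0.6]
width: 0.0383
gripper_force: 0.0
```

To row units: -0.14 m / 0.8 = -0.175, -0.11 m / 0.8 = -0.1375.

Call:
move_arm:
  plan: "0 0 -0.0188 0 0 0 -0.1; 0 0 -0.05 0 0 0 -0.1; 0 0 -0.0938 0 0 0 -0.1; 0 0 -0.1375 0 0 0 -0.1; 0 0 -0.175 0 0 0 -0.1"

```text
time: 14.57
eef_pos: [0.5206, 0.1052, 0.2073]
tool_rot: [[-0.796, 0.605, 0.001], [0.605, 0.796, 0.0], [-0.001, 0.001, -1.0]]
wrist_force: [1.2, -0.5, -0.7]
width: 0.0386
gripper_force: 0.0
```

To row units: -0.05 m / 0.8 = -0.0625, -0.04 m / 0.8 = -0.05.

Call:
move_arm:
  plan: "0.0125 0 -0.025 0 0 0 -0.1; 0.025 0 -0.05 0 0 0 -0.1; 0.0375 0 -0.0625 0 0 0 -0.1; 0.0375 0 -0.0625 0 0 0 -0.1; 0.0375 0 -0.0625 0 0 0 -0.1"

```text
time: 14.98
eef_pos: [0.4966, 0.1236, 0.255]
tool_rot: [[-0.797, 0.604, 0.001], [0.604, 0.797, -0.0], [-0.001, 0.0, -1.0]]
wrist_force: [-0.2, -0.1, 0.7]
width: 0.0385
gripper_force: 0.0
```

Run:
```python
from fit import *
o=telemetry.get_obs();p=o["eef_pos"];print(p,o["time"],o["wrist_force"])
w=eyes.camera_info("wrist");im=snap("wrist","w7.png")
for q in nets.cut_out("wrist","striped_candle")[:3]:print(q["uv"],q["confidence"],q["region"].sum(),onz(w,q["uv"],.074))
print(proj(w,[(.5445,.0312,.044),(.5445,.0312,.104),(.4898,.0152,.02)]))
for c in candle(): print(c)
```

```text
[0.49660156 0.12364082 0.25499257] 14.9833 [-0.15210909 -0.09770725  0.65583177]
[142.1, 99.2] 0.72 4963 [0.37159355 0.07660672 0.074     ]
[241.4, 268.0] 0.59 3200 [0.54191491 0.04355032 0.074     ]
[[236.60609942 262.85714533]
 [229.24437014 293.15121372]
 [195.41349958 224.55399071]]
('scene', array([238.9, 221.9]), 0.8, 897, array([0.5428, 0.0346, 0.074 ]))
('scene', array([271.2, 287.9]), 0.76, 1228, array([0.3431, 0.0812, 0.074 ]))
('side', array([272. , 209.2]), 0.82, 550, array([0.5273, 0.0181, 0.074 ]))
('side', array([214.3, 218.5]), 0.72, 523, array([0.3589, 0.0126, 0.074 ]))
```

View pics/w7.png

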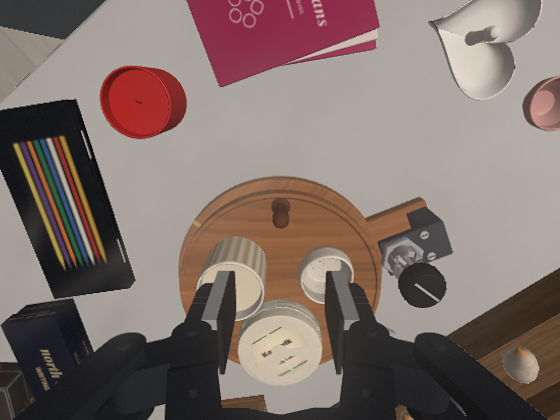

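The candle's top centre is about (231,288); the front spot projects to (229,293), so it is roughly 3 mm off against the 12 mm allowed. The scene camera agrees to about 4 mm. The knob is still up, the goods are standing, and the arm is clear.

```bash
python3 -c "
from h import *
print(order.finish_job())"
```

```text
the job is handed in; nothing more can be done
None
```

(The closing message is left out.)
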